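# Clip the service sockets back on their rail in size order

### The arm

A 6-joint arm with a two-finger parallel gripper is mounted at the origin on the work surface. World frame = base frame: x ahead of the robot, y to its left, z up, the work surface at z = 0. Lengths are in m, angles in rad, forces in N, time in s.
With the tool pointing down it reaches from about 0.3 to 0.775 m from the base axis. Payload 14.6 kg.
Tool frame: the origin (TCP) lies at the very end of the fingers, on their centre line; the grasp point (between the pads) lies 19 mm behind it; z points along the fingers, x is the direction in which the jaws open and shut, and the axes are right-handed (so a half turn about z gives the same grasp; the last joint's range is limited). The gripper opens to 94 mm and grips with 3 to 60 N. Pads are 16 mm wide; open, the fingers measure 119 mm over their backs; the gripper's body (75 mm by 177 mm) begins 78 mm behind the grasp point.
Start: joints at [1.079, 0.3, 1.521, -0, 1.321, -0.067], TCP at [0.227, 0.501, 0.205] pointing down, gripper open.
Joint ranges: [-3.03, 3.03], [-0.79, 2.21], [0.23, 2.52], [-1.04, 4.18], [0, 3.07], [-2.55, 2.55]. Speed limits (rad/s): [2.22, 2.22, 2.57, 3.14, 3.14, 3.14].

### API

Orientations are given as [roll, pitch, yaw] about the fixed x, y, z axes, in that order (R = Rz(yaw) Ry(pitch) Rx(roll)).
In Python, from station import ctrl gives the robot as it stands.
- The arm moves only by the shell command python3 -m inch 'ROWS' [FORCE]. ROWS is JSON, one flat list of numbers, 7 for each row, row after row: the shift along the tool's x, y, z in cm, then the turn, a rotation vector about the tool's x, y, z in rad, then the opening, from 0 (shut) to 1 (fully open). In form: [tx, ty, tz, wx, wy, wz, claw, tx, ty, tz, wx, wy, wz, claw, ...]. A call has 1 to 20 rows; each row shifts and turns the commanded pose from where the row before left it, along the tool's axes as they then stand; what a row does not reach is not made up. A row lasts 1/8 s, in which the tool goes at most 62.5 mm and 10.7 degrees, less where a joint would pass 70% of its speed; a pose out of reach is approached as far as the arm can. A call is refused whole if a number of a shift passes 6.25 or a number of a turn 0.188, either way. A call with a gripper value outside its range is refused whole. The fingers move at their own pace and stop on an object; FORCE is the grip in N (left out, the last holds). Time passes only in rows, so rows that do not move let the fingers close. It gives the time, the measured TCP pose, the force and the opening at its end, in the units of the state.
- ctrl.get_obs(): the state, without advancing time (a new reading comes with each control period).
- ctrl.camera(name): name is "side" or "top"; returns (picture, depth): 420x560x3 uint8, red, green, blue; 420x560 float32, m along the optical axis (not along the pixel's ray), 0 where there is no reading.
- ctrl.camera_params(name): a dict with "vertical_fov" (degrees; the focal length in pixels is half the picture's height over the tangent of half this angle, whatever the lens; pixels are square), "cx", "cy" (the principal point, pixels), "distortion" ([k1, k2, p1, p2, k3] as OpenCV has them; the pictures are not rectified), "camera_from_world" (4x4, takes a point from world to camera coordinates). Camera axes: x right, y down, z forward; pixel columns grow to the right and rows downward; lengths in m; the calibration is good to about 2 mm. A picture is of the moment at which its call begins. camera_params takes no time and is no camera call.
- ctrl.hand_in(): hands the job in, once; it reports no verdict.
Trained networks look in the newest picture that a camera, given by its name, has taken for a name from the list of things; names that differ only in an ending like _2 or _b are one class to them, and where a whole thing is asked for, a point or a joint stands for the part that bears it (a point fixed in the world has none). Each returns a list of dicts, best first, with "score" (0 to 1); they miss things now and then, are a little off and sometimes report something else, mostly with a low value. They report only what shows in the picture. A call takes as long as a camera call. They do not tell look-alikes from the thing itself.
- ctrl.spot_in(camera, label): "bbox" ([centre column, centre row, width, height] in pixels, round what is visible of it).
- ctrl.place_of(camera, label): "centre" ([column, row] in pixels: a listed point, or the origin of a listed thing).
The state is a dict: "time_s": time; "qpos": joint angles; "joint_vel": joint speeds; "tau": joint torques, N m; "ee_pos": TCP position; "eef_rot": TCP orientation; "force": force on the tool from outside, world axes, zero at the start; "moment": the same for the moment, N m; "grip_width": finger opening in m.
Only numpy, scipy, OpenCV 4.12 (cv2) and the standard library are available. Lean on these libraries where they do the work, as an engineer would, in place of code of your own. Each camera call takes 0.05 s, during which the arm holds its last target. There are 200 camera calls.

### The job

The socket rail beside the mask aligner still has its smallest and its largest socket clipped on, one at each end. Press the two loose wrench sockets down onto the two empty spring clips between them, each fully home on the rail, so that the four sockets run in order of size from the smallest to the largest.

Things in the scene. Friction and masses are not known exactly. Their poses are not given: they have to be found in the camera images.
- rail: Aluminium bar with black end caps, fixed to the worktop, 40 mm wide (x), 286 mm long (y), 20 mm high (z, up). Origin: centre of its underside. Four spring clips stand on its top along y, at -108, -36, +36 and +108 mm, x = 0; the middle two are empty. Clip: a 6 mm pin with bent spring leaves on its +x and -x sides, 34 mm high, 8 mm across at the tip, 24 mm across 13 mm above the rail's top.
- socket30_mid (a point): Smallest of four round steel wrench sockets, 30 mm across, 44 mm tall, clipped firmly on one end clip of the rail; it cannot be moved. The largest (54 mm across, 62 mm tall) is fixed likewise on the other end clip. Which end is which varies. Point: on the axis, 22 mm above its underside, which rests on the rail's top. z up.
- socket38_mid (a point): Loose steel socket, 38 mm across, 50 mm tall, about 220 g, upright on the worktop, hex mouth up. Point: on the axis, 25 mm above its underside; z up. Underside: 19 mm bore, 8 mm deep, then a wider cavity. Pressed straight down over a clip it meets the leaves 20 mm above home, needs 8 to 12 N to click past them, and rests on the rail's top. Aim within 5 mm. Any yaw.
- socket46_mid (a point): Loose steel socket, 46 mm across, 56 mm tall, about 340 g, upright on the worktop, hex mouth up. Point: on the axis, 28 mm above its underside; z up. Same bore, same press; its weight alone does not click it on. Bystanders among the loose sockets: a black knurled knob (42 mm across, 38 mm tall) and a low aluminium collar (48 mm across, 16 mm tall).
There are look-alikes about, which are no part of the job. What is shaped like the part that bears socket46_mid but yellow is not meant.

How it is judged:
At the end, for the whole second after the job is handed in: The 38 mm socket is on the empty clip next to the smallest socket and the 46 mm socket on the empty clip next to the largest one: each within 12 mm of its clip's place along and across the rail, pressed home (underside within 4 mm of the rail's top face), upright within 10 degrees, and staying so (((y of socket30_mid in the frame of rail above 0 m and x of socket38_mid in the frame of rail between -0.012 and 0.012 m and y of socket38_mid in the frame of rail between 0.024 and 0.048 m and z of socket38_mid in the frame of rail between 0.041 and 0.049 m and angle between each of socket38_mid, socket46_mid's own z axis and vertical below 0.175 rad and x of socket46_mid in the frame of rail between -0.012 and 0.012 m and y of socket46_mid in the frame of rail between -0.048 and -0.024 m and z of socket46_mid in the frame of rail between 0.044 and 0.052 m) or (y of socket30_mid in the frame of rail below 0 m and x of socket38_mid in the frame of rail between -0.012 and 0.012 m and y of socket38_mid in the frame of rail between -0.048 and -0.024 m and z of socket38_mid in the frame of rail between 0.041 and 0.049 m and angle between each of socket38_mid, socket46_mid's own z axis and vertical below 0.175 rad and x of socket46_mid in the frame of rail between -0.012 and 0.012 m and y of socket46_mid in the frame of rail between 0.024 and 0.048 m and z of socket46_mid in the frame of rail between 0.044 and 0.052 m))); the robot touches nothing.
It also fails if it takes over 58 s, if anything falls off the work surface, if the arm or the gripper's body presses on something with over 40 N, if the wrist force passes 120 N, or if a joint passes its speed limit or range.

## Working session

There is one attempt and no reset: what is moved stays moved. The work goes in short steps, Python scripts to look and compute and a shell command to move; the robot and the scene stay as the last step left them, time stands still between calls to the robot, and variables do not carry over. Pictures are saved under pics/ and viewed, about 8 in all and at most 12, crops included, and the job is handed in when it is done.

```bash
mkdir -p pics; cat > h.py <<'E'
import numpy as np, cv2
from station import ctrl
def cal(n):
    p=ctrl.camera_params(n); f=210/np.tan(np.radians(p["vertical_fov"])/2)
    return np.array([[f,0,p["cx"]],[0,f,p["cy"]],[0,0,1]]),np.array(p["distortion"]),np.array(p["camera_from_world"])
def ray(n,px):
    K,d,T=cal(n); u=cv2.undistortPointsIter(np.array([[px]],float),K,d,None,None,(3,100,1e-10))[0,0]
    R=T[:3,:3]; return -R.T@T[:3,3], R.T@np.array([u[0],u[1],1])
def atz(n,px,z):
    o,r=ray(n,px); return o+r*(z-o[2])/r[2]
def atd(n,px,d):
    o,r=ray(n,px); return o+r*d
def cloud(n,D):
    K,d,T=cal(n); h,w=D.shape
    g=np.stack(np.meshgrid(np.arange(w),np.arange(h)),-1).reshape(-1,1,2).astype(float)
    u=cv2.undistortPointsIter(g,K,d,None,None,(3,50,1e-8))[:,0]
    P=np.c_[u,np.ones(len(u))]*D.reshape(-1,1)
    return ((P-T[:3,3])@T[:3,:3]).reshape(h,w,3)
E
python3 - <<'E'
from h import *
for n in("top","side"):
    im,D=ctrl.camera(n); cv2.imwrite(f"pics/{n}0.png",im[:,:,::-1]); np.save(n+"D.npy",D)
    print(n,cal(n)[2][:3].round(3).tolist())
    for l,z in(("rail",0),("socket30_mid",.042),("socket38_mid",.025),("socket46_mid",.028)):
        for r in ctrl.place_of(n,l)[:4]: print(l,r["score"],np.round(r["centre"]),atz(n,r["centre"],z).round(4))
        for r in ctrl.spot_in(n,l)[:4]: print("  box",r["score"],np.round(r["bbox"]))
o=ctrl.get_obs();print(o)
E
```

```text
top [[-0.049, -0.999, -0.003, 0.049], [-0.978, 0.048, -0.202, 0.471], [0.202, -0.007, -0.979, 0.842]]
rail 0.96 [215. 210.] [0.4808 0.1645 0.    ]
  box 0.79 [218. 212. 140.  46.]
  box 0.4 [414. 137.  26.  25.]
socket30_mid 0.52 [269. 218.] [0.4518 0.0516 0.042 ]
  box 0.63 [268. 217.  13.  18.]
socket38_mid 0.61 [417. 137.] [ 0.6126 -0.2662  0.025 ]
  box 0.69 [413. 138.  22.  23.]
socket46_mid 0.98 [370. 182.] [ 0.5177 -0.1574  0.028 ]
socket46_mid 0.67 [340. 216.] [ 0.4516 -0.0913  0.028 ]
socket46_mid 0.63 [368. 266.] [ 0.3471 -0.1378  0.028 ]
  box 0.9 [367. 265.  29.  25.]
  box 0.71 [369. 182.  23.  31.]
  box 0.67 [339. 214.  27.  22.]
  box 0.58 [324. 263.  21.  28.]
side [[0.996, -0.086, 0.017, -0.453], [-0.055, -0.766, -0.641, 0.076], [0.068, 0.638, -0.767, 0.748]]
rail 0.72 [290. 169.] [0.4838 0.1627 0.    ]
  box 0.73 [286. 182.  44.  94.]
socket30_mid 0.87 [283. 194.] [0.4597 0.0564 0.042 ]
  box 0.75 [280. 195.  15.  25.]
socket38_mid 0.93 [409. 364.] [ 0.6112 -0.2591  0.025 ]
  box 0.75 [411. 363.  30.  39.]
socket46_mid 0.91 [223. 297.] [ 0.3496 -0.136   0.028 ]
soc
[... 214 characters left out ...]
0.63 [286. 264.  30.  38.]
{'time_s': 0.9, 'qpos': array([ 1.07939373e+00,  2.99880879e-01,  1.52098901e+00, -1.43431410e-05,
        1.32070587e+00, -6.65626339e-02]), 'joint_vel': array([ 5.26869545e-04,  1.05336227e-03,  1.99543751e-05, -1.24275664e-03,
        1.33976018e-03,  1.12837229e-03]), 'tau': array([ 2.06104407e-03, -5.31678450e+01, -3.52901709e+01,  7.09703495e-02,
        2.13640934e-02, -8.68073016e-05]), 'ee_pos': array([0.22668044, 0.50110737, 0.20546073]), 'eef_rot': array([ 3.14157766e+00, -1.59280861e-05,  1.14595992e+00]), 'force': array([-0.00343711,  0.1082427 , -0.09053415]), 'moment': array([-0.02889324,  0.0374104 ,  0.02001765]), 'grip_width': 0.09420339074573902}
```

View pics/top0.png

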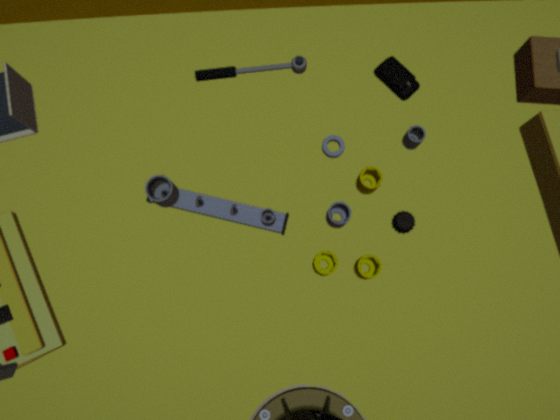

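View pics/side0.png

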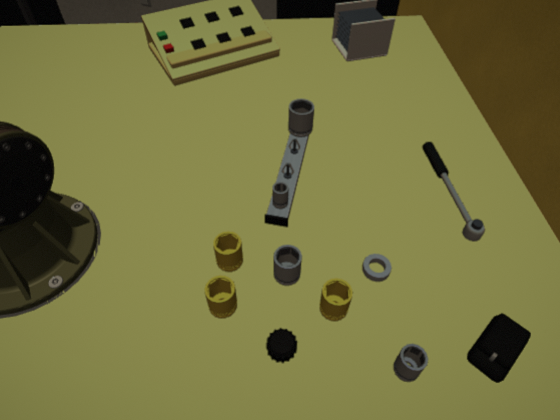

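The smallest socket is at top (268,217) and the largest at (160,190), so the rail's near-right end is the small one. There are four candidates for socket46, in top-view pixels: (340,215) grey steel, and (370,180), (368,267), (324,264), all yellow. The grey one at top (340,215) / side (286,264) is the one meant. The 38 mm socket is the grey one at top (415,137) / side (410,363). I'll confirm this in a crop and measure from the depth data.

```bash
python3 - <<'E'
from h import *
from scipy.optimize import least_squares
def circ(P,r):
    s=least_squares(lambda c:np.hypot(*(P-c).T)-r,P.mean(0),loss="soft_l1",f_scale=.002); return s.x, np.abs(s.fun).mean()
C={}
for n in("top","side"):
    D=np.load(n+"D.npy"); P=cloud(n,D); P[D==0]=np.nan; C[n]=P
    tab=P[np.abs(P[...,2])<.008]; print(n,"table z",np.median(tab[:,2]).round(4))
    for nm,c,h,r in(("s46",(.452,-.088),.056,.023),("s38",(.612,-.262),.05,.019),("s30",(.456,.055),.064,.015),("s54",(.51,.27),.082,.027)):
        m=np.hypot(P[...,0]-c[0],P[...,1]-c[1])<r+.012
        Q=P[m]; t=Q[np.abs(Q[:,2]-h)<.006]   # rim
        # extents of rim
        print(n,nm,len(t),"zmax",np.nanpercentile(Q[:,2],97).round(4),"mid-ext",((t.min(0)+t.max(0))/2).round(4)[:2],"ext",np.ptp(t,axis=0).round(3)[:2]) if len(t)>5 else print(n,nm,len(t))
    # rail top points
    m=(np.abs(P[...,2]-.02)<.004)&(P[...,0]>.42)&(P[...,0]<.54)&(P[...,1]>0)&(P[...,1]<.32)
    Q=P[m][:,:2]; rc=cv2.minAreaRect((Q*1000).astype(np.float32)); v=np.linalg.eigh(np.cov(Q.T))[1][:,1]
    print(n,"rail",rc,"dir",v,"mean",Q.mean(0))
    m=(P[...,2]>.03)&(P[...,2]<.06)&(P[...,0]>.44)&(P[...,0]<.53)&(P[...,1]>.09)&(P[...,1]<.235)
    Q=P[m]
    for a,b in((.09,.16),(.165,.225)):
        q=Q[(Q[:,1]>a)&(Q[:,1]<b)]; print(n,"clip",len(q),q.mean(0).round(4) if len(q) else"",q.max(0).round(4) if len(q) else "")
T=cv2.imread("pics/top0.png");S=cv2.imread("pics/side0.png")
a=cv2.resize(T[110:240,135:435],(780,338),interpolation=2)
b=np.hstack([cv2.resize(S[235:295,255:315],(260,260),interpolation=2),cv2.resize(S[335:395,380:440],(260,260),interpolation=2),cv2.resize(S[135:215,255:335],(260,260),interpolation=2)])
cv2.imwrite("pics/crop1.png",np.vstack([a,b]))
E
```

```text
top table z -0.0005
top s46 192 zmax 0.057 mid-ext [ 0.4542 -0.0854] ext [0.045 0.044]
top s38 139 zmax 0.0505 mid-ext [ 0.612  -0.2565] ext [0.039 0.038]
top s30 85 zmax 0.064 mid-ext [0.4538 0.0555] ext [0.028 0.027]
top s54 267 zmax 0.0824 mid-ext [0.5141 0.2621] ext [0.052 0.052]
top rail ((483.8748779296875, 159.1304473876953), (291.6121826171875, 43.538230895996094), 73.91974639892578) dir [0.28161182 0.95952842] mean [0.47709823 0.13701787]
top clip 41 [0.4725 0.1249 0.0453] [0.4849 0.1303 0.0564]
top clip 49 [0.4935 0.1934 0.0437] [0.5069 0.199  0.0559]
side table z 0.0005
side s46 309 zmax 0.0566 mid-ext [ 0.4528 -0.0876] ext [0.045 0.047]
side s38 328 zmax 0.0511 mid-ext [ 0.6122 -0.2592] ext [0.037 0.038]
side s30 121 zmax 0.0644 mid-ext [0.4524 0.0529] ext [0.027 0.03 ]
side s54 224 zmax 0.0823 mid-ext [0.5128 0.2591] ext [0.053 0.056]
side rail ((476.5190734863281, 136.84115600585938), (252.60816955566406, 49.00497055053711), 72.78111267089844) dir [0.27800939 0.96057836] mean [0.47546831 0.12364482]
side clip 70 [0.4735 0.1212 0.0426] [0.4847 0.1266 0.0556]
side clip 69 [0.4935 0.1905 0.0424] [0.5038 0.1987 0.0565]
```

View pics/crop1.png

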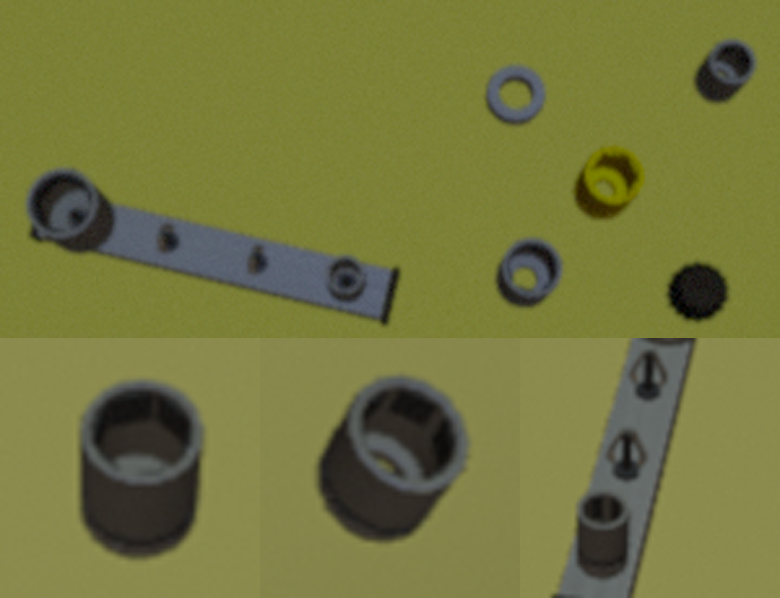

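The crop confirms it: plain grey sockets at top (340,215) for the 46 mm and (415,137) for the 38 mm. The rim diameters and heights match, and the ring at (333,146) is the low collar. The two end sockets measure 215 mm apart against 216 nominal. Their axis points along (.281,.960), which puts the clips at (.473,.123) and (.493,.192).

I'll turn the jaws across the rail, to yaw −0.284, then move over socket46.

```bash
python3 -m inch '[0,0,0,0,0,0.179,1, 0,0,0,0,0,0.179,1, 0,0,0,0,0,0.179,1, 0,0,0,0,0,0.179,1, 0,0,0,0,0,0.179,1, 0,0,0,0,0,0.179,1, 0,0,0,0,0,0.179,1, 0,0,0,0,0,0.179,1, 0,0,0,0,0,0,1]' 60
python3 -m inch '[2.73,3.58,0,0,0,0,1, 2.73,3.58,0,0,0,0,1, 2.73,3.58,0,0,0,0,1, 2.73,3.58,0,0,0,0,1, 2.73,3.58,0,0,0,0,1, 2.73,3.58,0,0,0,0,1, 2.73,3.58,0,0,0,0,1, 2.73,3.58,0,0,0,0,1, 2.73,3.58,0,0,0,0,1, 2.73,3.58,0,0,0,0,1, 2.73,3.58,0,0,0,0,1, 2.73,3.58,0,0,0,0,1, 2.73,3.58,0,0,0,0,1, 2.73,3.58,0,0,0,0,1, 0,0,0,0,0,0,1, 0,0,0,0,0,0,1]'
cat >> h.py <<'E'
def to(x,y,z):
    o=ctrl.get_obs(); p=o["ee_pos"]; from scipy.spatial.transform import Rotation as R
    M=R.from_euler("xyz",o["eef_rot"]).as_matrix()
    print("yaw",o["eef_rot"].round(3),"t",o["time_s"],"q",o["qpos"].round(2),"shift cm",(M.T@(np.array([x,y,z])-p)*100).round(2))
E
python3 -c "
from h import *
to(.4535,-.0865,.012)"
```

```text
time_s: 2.02
ee_pos: [0.2267, 0.5011, 0.2054]
eef_rot: [3.142, 0.0, -0.285]
force: [-0.6, -0.4, -0.3]
grip_width: 0.0938
time_s: 4.03
ee_pos: [0.4517, -0.0872, 0.2054]
eef_rot: [-3.142, 0.0, -0.284]
force: [-0.3, -0.4, -0.3]
grip_width: 0.0937
yaw [-3.142  0.    -0.284] t 4.025 q [-0.27  0.1   1.76  0.    1.28  0.01] shift cm [ 0.16 -0.12 19.34]
```

```bash
python3 -m inch '[0.2,-0.1,3.3,0,0,0,1, 0,0,3.3,0,0,0,1, 0,0,3.3,0,0,0,1, 0,0,3.3,0,0,0,1, 0,0,3.3,0,0,0,1, 0,0,2.8,0,0,0,1, 0,0,0,0,0,0,1, 0,0,0,0,0,0,1]'
python3 -m inch '[0,0,0,0,0,0,0.4, 0,0,0,0,0,0,0.4, 0,0,0,0,0,0,0.4, 0,0,0,0,0,0,0.4, 0,0,0,0,0,0,0.4, 0,0,0,0,0,0,0.4]' 60
```

```text
time_s: 5.03
ee_pos: [0.4547, -0.0868, 0.0136]
eef_rot: [-3.142, -0.001, -0.284]
force: [-0.0, -0.6, -0.6]
grip_width: 0.0939
time_s: 5.78
ee_pos: [0.454, -0.0871, 0.0124]
eef_rot: [3.142, 0.001, -0.286]
force: [-1.9, 0.6, 2.4]
grip_width: 0.045
```

```bash
python3 -m inch '[0,0,-2,0,0,0,0.3, 0,0,-3,0,0,0,0.3, 0,0,-3,0,0,0,0.3, 0,0,-3,0,0,0,0.3, 0,0,-3,0,0,0,0.3, 0,0,0,0,0,0,0.3, 0,0,0,0,0,0,0.3]'
python3 -c "
from h import *
to(.4933,.1918,.105)"
```

```text
time_s: 6.65
ee_pos: [0.4536, -0.087, 0.151]
eef_rot: [3.142, 0.002, -0.286]
force: [-0.2, 0.8, -3.4]
grip_width: 0.0449
yaw [ 3.142e+00  2.000e-03 -2.860e-01] t 6.65 q [-0.27  0.16  1.83  0.    1.16  0.02] shift cm [ -4.05 -27.87   4.61]
```

Lifted: the force reads −3.4 N, which matches 340 g. Next I move over clip 2, lower to about 10 cm, and look.

```bash
python3 -m inch '[-0.5,-3.5,0,0,0,0,0.3, -0.5,-3.5,0,0,0,0,0.3, -0.5,-3.5,0,0,0,0,0.3, -0.5,-3.5,0,0,0,0,0.3, -0.5,-3.5,0,0,0,0,0.3, -0.5,-3.5,0,0,0,0,0.3, -0.5,-3.5,0,0,0,0,0.3, -0.5,-3.4,0,0,0,0,0.3, 0,0,2.3,0,0,0,0.3, 0,0,2.3,0,0,0,0.3, 0,0,0,0,0,0,0.3, 0,0,0,0,0,0,0.3]'
python3 - <<'E'
from h import *
to(.4933,.1918,.072)
ims=[]
for n in("top","side"):
    im,D=ctrl.camera(n); P=cloud(n,D); P[D==0]=np.nan
    p=ctrl.get_obs()["ee_pos"]
    for r in ctrl.place_of(n,"socket46_mid")[:4]: print(n,r["score"],np.round(r["centre"]),atz(n,r["centre"],p[2]+.016).round(4))
    c=(220,190) if n=="top" else (290,150)
    ims.append(cv2.resize(im[c[1]-65:c[1]+65,c[0]-65:c[0]+65,::-1],(390,390),interpolation=2))
    m=(np.abs(P[...,2]-p[2]-.016)<.012)&(np.hypot(P[...,0]-p[0],P[...,1]-p[1])<.035)
    Q=P[m]; 
    if len(Q): print(n,len(Q),"local y ext",((Q[:,:2]-p[:2])@[-.28,-.96]).min().round(4),((Q[:,:2]-p[:2])@[-.28,-.96]).max().round(4))
cv2.imwrite("pics/held1.png",np.hstack(ims))
E
```

```text
time_s: 8.15
ee_pos: [0.4946, 0.1917, 0.1065]
eef_rot: [3.141, 0.0, -0.286]
force: [0.2, -0.2, -2.2]
grip_width: 0.045
yaw [ 3.141  0.    -0.286] t 8.15 q [0.3  0.36 1.68 0.   1.1  0.59] shift cm [-0.12  0.03  3.45]
top 0.62 [370. 181.] [ 0.4971 -0.1369  0.1229]
top 0.58 [367. 264.] [ 0.3453 -0.1186  0.1229]
top 0.56 [328. 263.] [ 0.3504 -0.0505  0.1229]
side 0.87 [223. 296.] [ 0.3579 -0.1855  0.1231]
side 0.69 [336. 297.] [ 0.5053 -0.1987  0.1231]
side 0.67 [293. 110.] [0.4894 0.1957 0.1231]
side 0.59 [227. 253.] [ 0.3638 -0.118   0.1231]
side 417 local y ext -0.0203 0.0253
```

View pics/held1.png

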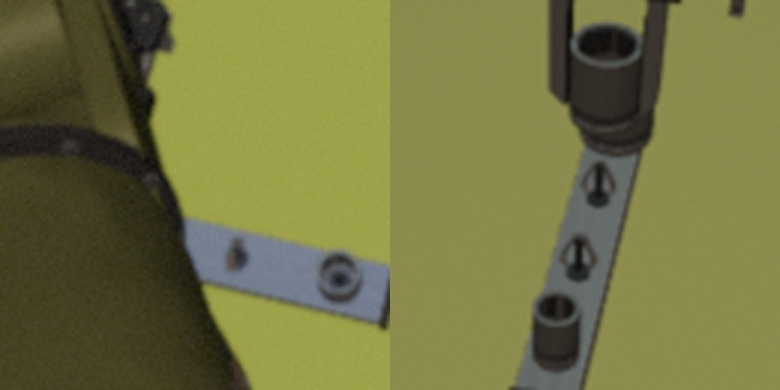

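```bash
python3 -m inch '[-0.1,-0.1,2.0,0,0,0,0.3, 0,0,2.0,0,0,0,0.3, 0,0,1.0,0,0,0,0.3, 0,0,0,0,0,0,0.3]'
python3 -m inch '[0,0,0.4,0,0,0,0.3, 0,0,0.4,0,0,0,0.3, 0,0,0.4,0,0,0,0.3, 0,0,0,0,0,0,0.3]'
```

```text
time_s: 8.85
ee_pos: [0.4938, 0.193, 0.0564]
eef_rot: [3.141, 0.0, -0.286]
force: [0.2, 1.2, -3.0]
grip_width: 0.0449
time_s: 9.35
ee_pos: [0.4937, 0.1931, 0.0441]
eef_rot: [-3.142, 0.0, -0.286]
force: [0.7, 1.3, -5.1]
grip_width: 0.0446
```

```bash
python3 -m inch '[0,0,0.4,0,0,0,0.3, 0,0,0.4,0,0,0,0.3, 0,0,0.3,0,0,0,0.3, 0,0,0,0,0,0,0.3, 0,0,0,0,0,0,0.3]'
```

```text
time_s: 9.98
ee_pos: [0.4937, 0.193, 0.0334]
eef_rot: [3.142, 0.0, -0.286]
force: [0.1, 0.3, -2.9]
grip_width: 0.0447
```

```bash
python3 -m inch '[0,0,0.2,0,0,0,0.3, 0,0,0.2,0,0,0,0.3, 0,0,0,0,0,0,0.3]'
```

```text
time_s: 10.35
ee_pos: [0.4941, 0.1932, 0.0323]
eef_rot: [-3.141, -0.001, -0.286]
force: [-16.4, -6.2, 36.7]
grip_width: 0.0448
```

It bottomed out at TCP z 0.0323, and home was predicted at 0.0324. I'll ease off, open and rise.

```bash
python3 -m inch '[0,0,-0.2,0,0,0,0.3, 0,0,0,0,0,0,1, 0,0,0,0,0,0,1, 0,0,0,0,0,0,1, 0,0,0,0,0,0,1, 0,0,0,0,0,0,1, 0,0,-1,0,0,0,1, 0,0,-3,0,0,0,1, 0,0,-4,0,0,0,1, 0,0,-4,0,0,0,1, 0,0,-3,0,0,0,1, 0,0,0,0,0,0,1, 0,0,0,0,0,0,1]'
python3 -c "
from h import *
to(.612,-.258,.012)"
```

```text
time_s: 11.98
ee_pos: [0.4934, 0.1929, 0.1809]
eef_rot: [3.141, 0.001, -0.286]
force: [0.9, -0.9, -0.4]
grip_width: 0.094
yaw [ 3.141e+00  1.000e-03 -2.860e-01] t 11.975 q [ 0.3   0.28  1.61 -0.    1.26  0.59] shift cm [24.11 39.91 16.89]
```

```bash
python3 -m inch '[2.41,3.99,0,0,0,0,1, 2.41,3.99,0,0,0,0,1, 2.41,3.99,0,0,0,0,1, 2.41,3.99,0,0,0,0,1, 2.41,3.99,0,0,0,0,1, 2.41,3.99,0,0,0,0,1, 2.41,3.99,0,0,0,0,1, 2.41,3.99,0,0,0,0,1, 2.41,3.99,0,0,0,0,1, 2.41,3.99,0,0,0,0,1, 0,0,0,0,0,0,1, 0,0,0,0,0,0,1]'
python3 - <<'E'
from h import *
to(.612,-.258,.012)
im,D=ctrl.camera("side"); P=cloud("side",D)
m=(np.abs(P[...,2]-.075)<.012)&(np.hypot(P[...,0]-.4933,P[...,1]-.1918)<.03)
Q=P[m]; print("46 zmax",np.percentile(Q[:,2],95),"mid",(Q.min(0)+Q.max(0))/2)
cv2.imwrite("pics/side2.png",cv2.resize(im[90:390,240:440,::-1],(400,600),interpolation=2))
E
```

```text
time_s: 13.48
ee_pos: [0.6121, -0.2571, 0.1802]
eef_rot: [-3.141, 0.002, -0.286]
force: [-0.5, 0.3, 0.3]
grip_width: 0.0942
yaw [-3.141e+00  2.000e-03 -2.860e-01] t 13.475 q [-0.45  0.58  1.18  0.    1.38 -0.17] shift cm [ 0.06  0.1  16.82]
46 zmax 0.07673244597499976 mid [0.49281791 0.19156779 0.07053505]
```

View pics/side2.png

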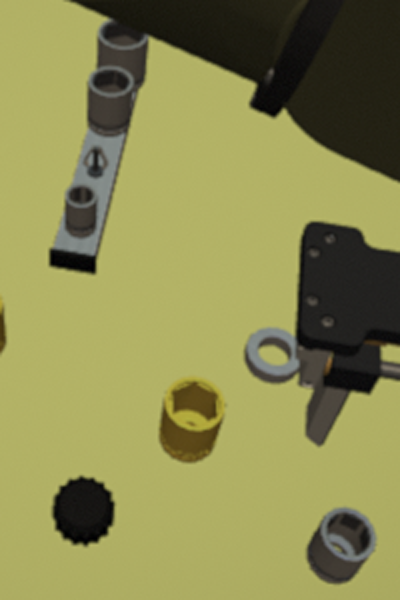

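The 46 mm socket sits upright in its place (crop 110,95); its top is at 0.0767 m against 0.076 nominal. The 38 mm socket (340,545) is untouched. I'll grasp it now.

```bash
python3 -m inch '[0,0.1,3.3,0,0,0,1, 0,0,3.3,0,0,0,1, 0,0,3.3,0,0,0,1, 0,0,3.3,0,0,0,1, 0,0,3.0,0,0,0,1, 0,0,0.6,0,0,0,1, 0,0,0,0,0,0,1, 0,0,0,0,0,0,0.3, 0,0,0,0,0,0,0.3, 0,0,0,0,0,0,0.3, 0,0,0,0,0,0,0.3, 0,0,0,0,0,0,0.3, 0,0,0,0,0,0,0.3, 0,0,0,0,0,0,0.3]' 60
python3 -m inch '[0,0,-2,0,0,0,0.3, 0,0,-3,0,0,0,0.3, 0,0,-3,0,0,0,0.3, 0,0,-3,0,0,0,0.3, 0,0,-3,0,0,0,0.3, 0,0,0,0,0,0,0.3, 0,0,0,0,0,0,0.3]'
python3 -c "
from h import *
to(.4731,.123,.108)"
```

```text
time_s: 15.28
ee_pos: [0.6121, -0.2587, 0.0134]
eef_rot: [-3.142, 0.0, -0.286]
force: [-0.7, -1.2, 1.2]
grip_width: 0.0378
time_s: 16.15
ee_pos: [0.6117, -0.2585, 0.1524]
eef_rot: [-3.141, 0.001, -0.286]
force: [-0.3, -0.1, -2.2]
grip_width: 0.0378
yaw [-3.141e+00  1.000e-03 -2.860e-01] t 16.15 q [-0.45  0.6   1.22 -0.    1.33 -0.17] shift cm [-24.06 -32.69   4.48]
```

```bash
python3 -m inch '[-2.4,-3.27,0,0,0,0,0.3, -2.4,-3.27,0,0,0,0,0.3, -2.4,-3.27,0,0,0,0,0.3, -2.4,-3.27,0,0,0,0,0.3, -2.4,-3.27,0,0,0,0,0.3, -2.4,-3.27,0,0,0,0,0.3, -2.4,-3.27,0,0,0,0,0.3, -2.4,-3.27,0,0,0,0,0.3, -2.4,-3.27,0,0,0,0,0.3, -2.4,-3.27,0,0,0,0,0.3, 0,0,2.2,0,0,0,0.3, 0,0,2.2,0,0,0,0.3, 0,0,0,0,0,0,0.3, 0,0,0,0,0,0,0.3]'
python3 - <<'E'
from h import *
to(.4731,.123,.058)
im,D=ctrl.camera("side"); P=cloud("side",D); P[D==0]=np.nan
p=ctrl.get_obs()["ee_pos"]
for r in ctrl.place_of("side","socket38_mid")[:2]: print(r["score"],np.round(r["centre"]),atz("side",r["centre"],p[2]+.013).round(4))
m=(np.abs(P[...,2]-p[2]-.013)<.012)&(np.hypot(P[...,0]-p[0],P[...,1]-p[1])<.03)
v=(P[m][:,:2]-p[:2])@[-.28,-.96]; print(len(v),v.min(),v.max())
cv2.imwrite("pics/held2.png",cv2.resize(im[80:230,220:370,::-1],(450,450),interpolation=2))
E
```

```text
time_s: 17.9
ee_pos: [0.4743, 0.1226, 0.1097]
eef_rot: [3.142, 0.0, -0.286]
force: [0.3, -0.3, -1.9]
grip_width: 0.0378
yaw [ 3.142  0.    -0.286] t 17.9 q [ 0.18  0.27  1.79 -0.    1.07  0.46] shift cm [-0.12 -0.    5.17]
0.92 [288. 136.] [0.4722 0.1241 0.123 ]
379 -0.016835011250179024 0.02107142609187141
```

View pics/held2.png

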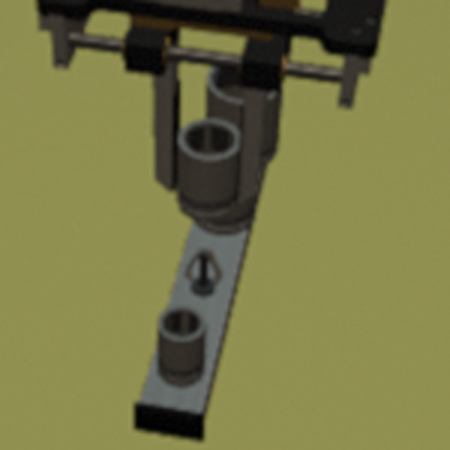

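The socket is held upright (crop 208,165) and centred to about 2 mm, above the empty clip (203,275). Now I lower and press.

```bash
python3 -m inch '[-0.1,-0.1,2.0,0,0,0,0.3, 0,0,2.0,0,0,0,0.3, 0,0,1.2,0,0,0,0.3, 0,0,0,0,0,0,0.3, 0,0,0.4,0,0,0,0.3, 0,0,0.4,0,0,0,0.3, 0,0,0.4,0,0,0,0.3, 0,0,0,0,0,0,0.3]'
```

```text
time_s: 19.0
ee_pos: [0.4734, 0.1239, 0.0452]
eef_rot: [3.141, 0.0, -0.286]
force: [1.2, 0.7, -4.4]
grip_width: 0.0377
```

```bash
python3 -m inch '[0,0,0.4,0,0,0,0.3, 0,0,0.4,0,0,0,0.3, 0,0,0.3,0,0,0,0.3, 0,0,0.2,0,0,0,0.3, 0,0,0,0,0,0,0.3]'
```

```text
time_s: 19.62
ee_pos: [0.4733, 0.124, 0.0333]
eef_rot: [3.141, 0.0, -0.286]
force: [-8.9, -2.4, 16.4]
grip_width: 0.0379
```

It bottomed out at 0.0333 with 16 N, where home was predicted at 0.0334. I'll release, retreat, and move aside for a check.

```bash
python3 -m inch '[0,0,-0.05,0,0,0,0.3, 0,0,0,0,0,0,1, 0,0,0,0,0,0,1, 0,0,0,0,0,0,1, 0,0,0,0,0,0,1, 0,0,0,0,0,0,1, 0,0,-1,0,0,0,1, 0,0,-3,0,0,0,1, 0,0,-4,0,0,0,1, 0,0,-4,0,0,0,1, 0,0,-4,0,0,0,1, 0,4,0,0,0,0,1, 0,4,0,0,0,0,1, 0,4,0,0,0,0,1, 0,4,0,0,0,0,1, 0,4,0,0,0,0,1, 0,4,0,0,0,0,1, 0,0,0,0,0,0,1, 0,0,0,0,0,0,1]'
python3 - <<'E'
from h import *
ims=[]; u=np.array([.281,.960]); w=np.array([.960,-.281]); c0=np.array([.4833,.1574])
for n in("side","top"):
    im,D=ctrl.camera(n); P=cloud(n,D); P[D==0]=np.nan
    for nm,c,h in(("38",(.4731,.123),.07),("46",(.4933,.1918),.076)):
        m=(np.abs(P[...,2]-h)<.006)&(np.hypot(P[...,0]-c[0],P[...,1]-c[1])<.03)
        Q=P[m]
        if len(Q)>10:
            q=np.c_[(Q[:,:2]-c0)@w,(Q[:,:2]-c0)@u]; print(n,nm,"ztop",np.percentile(Q[:,2],[50,95]).round(4),"rail xy",((q.min(0)+q.max(0))/2).round(4),"ext",np.ptp(q,axis=0).round(3))
    k=(290,150) if n=="side" else (230,205)
    ims.append(cv2.resize(im[k[1]-75:k[1]+75,k[0]-75:k[0]+75,::-1],(390,390),interpolation=2))
cv2.imwrite("pics/end.png",np.hstack(ims)); print(ctrl.get_obs()["force"],ctrl.get_obs()["time_s"])
E
```

```text
time_s: 22.0
ee_pos: [0.4059, -0.106, 0.1934]
eef_rot: [-3.141, -0.001, -0.286]
force: [0.1, 0.1, 1.0]
grip_width: 0.0941
side 38 ztop [0.0689 0.0711] rail xy [-0.0038 -0.0476] ext [0.027 0.016]
top 38 ztop [0.0688 0.0718] rail xy [ 0.0004 -0.0341] ext [0.037 0.037]
top 46 ztop [0.0748 0.0771] rail xy [0.0006 0.0391] ext [0.045 0.047]
[ 0.4686876   0.07910509 -1.04445389] 22.1
```

View pics/end.png

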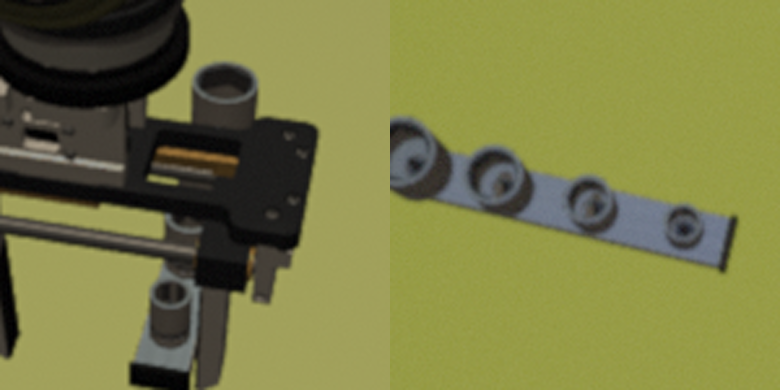

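The top view shows all four sockets in size order, at (405,155), (498,180), (590,205) and (685,227), with a clip pin visible inside each. Both pressed sockets are at the right heights and places, so I'm handing in.

```bash
python3 -c "
from station import ctrl
print(ctrl.hand_in())"
```

```text
the job is handed in; nothing more can be done
None
```

I pressed both loose steel sockets onto the two empty clips and handed the job in at about 22 s of the 58 s allowed. The 38 mm socket is next to the smallest and the 46 mm next to the largest; hand-in reports no verdict.

**Seating:** each socket stopped within 0.1 mm of its predicted home height, at about 37 N (46 mm) and 16 N (38 mm). I did not catch the click itself, because the force is only reported at the end of each call.

**Final top-camera check** (places in the rail's frame):

| Socket | Top height, m (nominal) | Across rail, mm (target) | Along rail, mm (target) |
|---|---|---|---|
| 38 mm | 0.072 (0.070) | 0.4 (0) | -34 (-36) |
| 46 mm | 0.077 (0.076) | 0.6 (0) | 39 (36) |

All of these are within tolerance. Both sockets looked upright, and the gripper was open and clear of everything.

**Checks that disagreed or were partial:** in the last side view the gripper hid most of the 38 mm socket, so that camera's partial reading (48 mm along the rail, on the 38 mm socket's side) was not a usable check. It also gave no reading for the 46 mm socket at the end. An earlier clear side view had that socket's top at 0.0767 m and its place within 1 mm.

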